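# Take the empty reel out of the slide-label dispenser

## Robot

A 7-joint arm with a two-finger parallel gripper is mounted at the origin on the work surface. World frame = base frame: x ahead of the robot, y to its left, z up, the work surface at z = 0. Lengths are in m, angles in rad, forces in N, time in s.
With the tool pointing down it reaches from about 0.4 to 0.9 m from the base axis. Payload 5.6 kg.
Tool frame: the origin (TCP) lies at the very end of the fingers, on their centre line; the grasp point (between the pads) lies 19 mm behind it; z points along the fingers, y is the line along which they close (so a half turn about z gives the same grasp; the last joint's range is limited). The gripper opens to 92 mm and grips with 3 to 60 N. Pads are 20 mm wide; open, the fingers measure 128 mm over their backs; the gripper's body (75 mm by 189 mm) begins 69 mm behind the grasp point.
Start: joints at [-1.204, 0.468, -0.012, 1.603, 0.006, 1.071, -0.056], TCP at [0.259, 0.596, 0.215] pointing down, gripper open.
Joint ranges: [-2.53, 2.53], [-0.31, 2.02], [-1.57, 1.55], [0.28, 2.44], [-1.29, 4.43], [0.15, 1.84], [-2.92, 2.92]. Speed limits (rad/s): [2.57, 2.57, 3.14, 3.14, 3.14, 3.14, 3.14].

## Interface

Orientations are given as a unit quaternion [w, x, y, z].
In Python, from plant import arm, vision, ticket, finder gives the robot as it stands. The module is installed in compiled form; this text tells all that it offers.
- The arm moves only by the tool play_rows, never from a script. Its argument "steps" is a list of rows, each a list of 7 numbers: the turn, a rotation vector about the tool's x, y, z in degrees, then the shift along the tool's x, y, z in m, then the opening, from -1 (shut) to 1 (fully open). A call has 1 to 10 rows; each row is the pose to reach, as a shift and turn from the pose commanded when the call began, along the tool's axes at that moment; what a row does not reach only later rows make up. A row lasts 1/10 s, in which the tool goes at most 50 mm and 8.59 degrees, less where a joint would pass 70% of its speed; a pose out of reach is approached as far as the arm can. A call with a gripper value outside its range is refused whole. The fingers move at their own pace and stop on an object; the grip force is fixed at half the most. Time passes only in rows, so rows that repeat a pose let the fingers close. It gives the time, the measured TCP pose, the force, the opening and the grip force at its end, in the units of the state.
- arm.get_state(): the state, without advancing time (a new reading comes with each control period).
- vision.read_camera(name): name is "side" or "top" or "wrist"; returns a dict with "pixels" (400x640x3 uint8, red, green, blue), "range_z" (400x640 float32, m along the optical axis (not along the pixel's ray), 0 where there is no reading), "intrinsics" (3x3 intrinsics, pixels), "R" (3x3) and "t" (3): a world point X has camera coordinates R X + t. Camera axes: x right, y down, z forward; pixel columns grow to the right and rows downward; lengths in m; the calibration is good to about 2 mm. A picture is of the moment at which its call begins.
- ticket.close_job(): hands the job in; it is judged then, once.
Trained networks look in a picture, given as the dict that the camera call returned (one of the last four; its "shot" number tells which), for a name from the list of things; names that differ only in an ending like _2 or _b are one class to them, and where a whole thing is asked for, a point or a joint stands for the part that bears it (a point fixed in the world has none). Each returns a list of dicts, best first, with "p" (0 to 1); they miss things now and then, are a little off and sometimes report something else, mostly with a low value. They report only what shows in the picture. A call takes as long as a camera call. They do not tell look-alikes from the thing itself.
- finder.spot_in(query, picture): "bbox" ([left, top, right, bottom] in pixels, round what is visible of it).
The state is a dict: "clock": time; "qpos": joint angles; "qd": joint speeds; "joint_efforts": joint torques, N m; "tcp_pos": TCP position; "tcp_rot": TCP orientation; "wrist_force": force on the tool from outside, world axes, zero at the start; "moment": the same for the moment, N m; "gripper_width": opening from 0.0 (shut) to 1.0 (fully open); "gripper_force": force on a finger pad.
Only numpy, scipy, OpenCV 4.12 (cv2) and the standard library are available. Lean on these libraries where they do the work, as an engineer would, in place of code of your own. Each camera call takes 0.05 s, during which the arm holds its last target. There are 200 camera calls.

## Task

Of the two slide-label dispensers on the microscopy desk, one has run out: its reel is a bare thin core. Flip that dispenser's cam lever over to the back to unlock it while the reel stays seated, then grasp the empty reel, guide its axle forward and down out of the open-ended slots, and lower it in the gripper right down to the desk just in front of that dispenser before letting go, so that it stands still on its flanges with the axle level and the lever left open. Leave the full roll where it is in the other dispenser.

Things in the scene. Friction and masses are not known exactly. Their poses are not given: they have to be found in the camera images.
- empty_dispenser: Fixed dispenser of the empty reel: two white upright cheeks, 8 mm thick, 156 high, inner faces at y -60/+60, x -60 to 72 (below z 60 only to 39); between them open from above and in front but for a base (x -60 to 15, 10 high) and rear wall (x -60 to -52, 60 high). Origin on the desk (z 0) midway, below the seated axle; x = front, where the slots open; y = along axle to the lever side. All in mm.
- slot_mouth (a point): Centre of the slots' open end, at (52, 0, 68) mm in the dispenser's frame, same axes. Each cheek's slot in x/z: level seat, floor z 105, roof z 138, back x -9, a 3.5 mm lip at x 9; then a channel 30 mm wide sloping 56 degrees forward and down, centre line (21, 113) to (52, 68), open below. Free path of the axle centre: (0,110) (2,119) (21,114) (52,68) (65,48) (95,31). Bare desk in front.
- empty_dispenser_lever (a joint): Its black cam lever, outside the +y cheek, pivot along y at (16, 74, 147) mm in the dispenser's frame; blade 12 x 8 mm, 18 mm ball 70 mm from the pivot. 0 = closed: handle leans 35 degrees forward of vertical, cam finger across the slot before the axle. Grows as it swings over to the back; stop at 1.75 rad, open above 1.2. Starts at 0 to 0.12, stays where left, about 1.5 N at the ball.
- empty_reel: Empty reel, loose, 0.15 kg: bare cardboard core 38 mm dia. x 60 between octagonal grey flanges (60 mm across flats, 4 thick), 10 mm steel axle 170 long, 18 mm sleeves out to y +-56. Origin: core centre; y along the axle, parallel to the dispenser's y. Seated, centre 110 mm above the desk; standing on the desk 30 to 33. Take the core from above between the flanges, fingers closing along the dispenser's x.
- full_reel: The full roll, to be left alone, in an identical second dispenser about 0.3 m to the left or right: same axle and flanges, but wound with labels to a fat white paper roll 84 mm in diameter, 60 mm long. Origin: its centre, on the axle, 110 mm above the desk.
There are look-alikes about, which are no part of the job. What is shaped like the empty_reel but green is not meant. Leave any purple look-alike of the empty_dispenser alone.

How it is judged:
On the way, in this order (a step that is already met when the one before it is completed fails the run):
1. the empty reel's dispenser has its cam lever flipped open (more than 1.2 rad) while the reel is still in its seat (within 10 mm) (value of joint empty_dispenser_lever above 1.2 rad and x of empty_reel in the frame of empty_dispenser between -0.01 and 0.01 m and z of empty_reel in the frame of empty_dispenser between 0.1 and 0.12 m), for 0.1 s.
2. the reel is out of the slots, in front of the dispenser, and still held by the fingers with its centre lower than 48 mm above the desk (x of empty_reel in the frame of empty_dispenser above 0.05 m and z of empty_reel in the frame of empty_dispenser below 0.048 m and contact force between the fingers and empty_reel above 0.5 N), for 0.1 s.
At the end, for the whole second after the job is handed in: The lever is still open (more than 1.2 rad); the empty reel stands on the desk, released and still, its centre less than 40 mm high, axle level within about 10 degrees, 50 to 250 mm in front of the dispenser's origin and within 120 mm sideways of it (value of joint empty_dispenser_lever above 1.2 rad and x of empty_reel in the frame of empty_dispenser between 0.05 and 0.25 m and y of empty_reel in the frame of empty_dispenser between -0.12 and 0.12 m and z of empty_reel in the frame of empty_dispenser below 0.04 m and angle between empty_reel's own y axis and vertical between 1.4 and 1.74 rad and linear speed of empty_reel below 0.02 m/s and angular speed of empty_reel below 0.2 rad/s); the robot touches nothing.
It fails at once if the full roll is displaced by more than 15 mm (distance of full_reel from where it was at the start of the episode above 0.015 m).
It also fails if it takes over 45 s, if anything falls off the work surface, if the arm or the gripper's body presses on something with over 40 N, if the wrist force passes 120 N, or if a joint passes its speed limit or range.

## Working session

There is one attempt and no reset: what is moved stays moved. The work goes in short steps, Python scripts to look and compute and a tool call to move; the robot and the scene stay as the last step left them, time stands still between calls to the robot, and variables do not carry over. Pictures are saved under pics/ and viewed, at most 10 in all, crops included, and the job is handed in when it is done.

Besides the shell and the picture viewer there is one more tool, called after "Request:" by a JSON object that holds its "method" and its "body", one argument or row to a line. play_rows: Moves the arm, as the interface text tells. Its arguments: {"type":"object","properties":{"steps":{"type":"array","items":{"type":"array","items":{"type":"number"}}}},"required":["steps"]}

```bash
mkdir -p pics; cat > h.py <<'E'
import numpy as np, cv2
from plant import arm, vision, ticket, finder
def save(p,n): cv2.imwrite('pics/'+n,cv2.cvtColor(p['pixels'],cv2.COLOR_RGB2BGR))
def cloud(p):
    K=p['intrinsics'];z=p['range_z'].astype(float)
    v,u=np.mgrid[0:400,0:640]
    c=np.stack([(u-K[0][2])/K[0][0]*z,(v-K[1][2])/K[1][1]*z,z],-1)
    w=(c-np.array(p['t']))@np.array(p['R']); w[z==0]=np.nan
    return w
E
python3 - <<'E'
from h import *
s=arm.get_state();print(s)
ims=[]
for n in('top','side'):
    p=vision.read_camera(n);save(p,n+'0.png');np.savez(n+'0.npz',**{k:p[k] for k in('pixels','range_z','intrinsics','R','t')})
    for q in('empty_dispenser','empty_reel','full_reel','empty_dispenser_lever'):
        print(n,q,[(round(d['p'],2),np.round(d['bbox']).tolist()) for d in finder.spot_in(q,p)])
E
```

```text
{'clock': 0.0, 'qpos': array([-1.20401159,  0.4683667 , -0.01157254,  1.60360316,  0.00602029,
        1.07141892, -0.05628247]), 'qd': array([-0.00030846, -0.00021648, -0.00070542, -0.00063944, -0.00024037,
        0.00030904, -0.0006398 ]), 'joint_efforts': array([ 1.03622238e-03, -5.20580685e+01, -1.25059576e-02, -2.43747568e+01,
       -5.67502272e-02,  1.74712163e-02,  1.74711358e-04]), 'tcp_pos': array([0.25882392, 0.59561465, 0.21365562]), 'tcp_rot': array([-1.02799367e-04,  2.03492961e-01,  9.79076012e-01, -8.75267280e-04]), 'wrist_force': array([ 0.15233161,  0.61092098, -0.53370151]), 'moment': array([ 0.0102    , -0.01314022, -0.0727221 ]), 'gripper_force': 0.0, 'gripper_width': 0.9986074908053966}
top empty_dispenser [(0.9, [216.0, 184.0, 309.0, 260.0]), (0.69, [209.0, 49.0, 306.0, 142.0])]
top empty_reel [(0.95, [227.0, 212.0, 317.0, 241.0]), (0.73, [217.0, 285.0, 255.0, 366.0]), (0.7, [145.0, 206.0, 221.0, 244.0])]
top full_reel [(0.93, [393.0, 178.0, 482.0, 231.0])]
top empty_dispenser_lever [(0.75, [218.0, 188.0, 235.0, 221.0]), (0.54, [209.0, 47.0, 227.0, 94.0])]
side empty_dispenser [(0.69, [380.0, 96.0, 465.0, 214.0]), (0.63, [277.0, 103.0, 342.0, 217.0])]
side empty_reel [(0.97, [291.0, 139.0, 318.0, 192.0]), (0.7, [297.0, 124.0, 319.0, 157.0])]
side full_reel [(0.76, [304.0, 252.0, 359.0, 345.0]), (0.65, [304.0, 104.0, 328.0, 138.0])]
side empty_dispenser_lever [(0.61, [413.0, 98.0, 441.0, 140.0]), (0.59, [309.0, 104.0, 326.0, 141.0])]
```

View pics/top0.png

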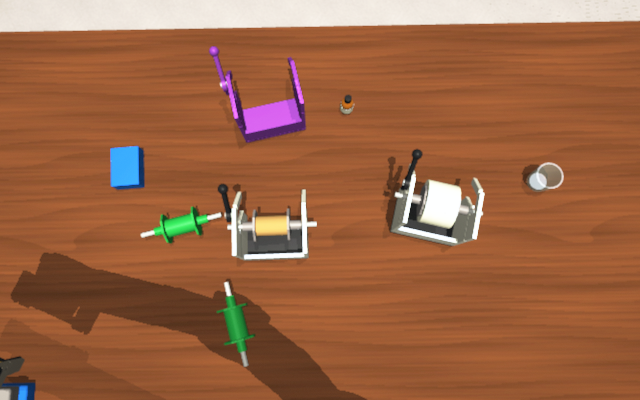

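View pics/side0.png

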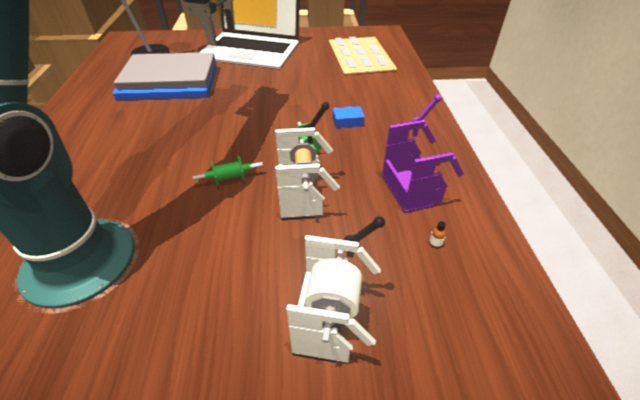

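The candidates in the top view are:
- The white dispenser with the thin cardboard core at (270,225), which fits the empty one. Its lever ball is at (223,188), and its front faces up in the image.
- The white dispenser with the fat roll at (440,205), which is the full one.
- The purple look-alike at (265,95).
- The green reels at (180,225) and (235,323).

Next I'll measure it and enlarge a crop.

```bash
python3 - <<'E'
from h import *
p=dict(np.load('top0.npz'));w=cloud(p);px=p['pixels'].astype(int)
print('cam pos',-p['R'].T@p['t'])
box=np.zeros((400,640),bool);box[175:270,205:325]=1
hsv=cv2.cvtColor(p['pixels'],cv2.COLOR_RGB2HSV)
def rep(n,m):
    q=w[m&np.isfinite(w[...,2])];print(n,len(q),np.round(np.median(q,0),4),np.round(q.min(0),3),np.round(q.max(0),3));return q
z=w[...,2]
core=rep('core',box&(hsv[...,1]>100)&(z>.10)&(z<.15))
ball=rep('ball',box&(px.sum(-1)<150)&(z>.17))
lev=rep('lever',box&(px.sum(-1)<150)&(z>.14))
ch=rep('cheektop',box&(z>.148)&(z<.162)&(px.min(-1)>150))
cv2.imwrite('chk.png',0*p['pixels'])
# top edges: cluster, fit lines
_,lab,c=cv2.kmeans(ch[:,:2].astype(np.float32),2,None,(3,100,1e-6),5,cv2.KMEANS_PP_CENTERS)
for i in(0,1):
    q=ch[lab[:,0]==i];l=cv2.fitLine(q[:,:2].astype(np.float32),cv2.DIST_HUBER,0,.01,.01).ravel();t=(q[:,:2]-l[2:])@l[:2]
    print(c[i],len(q),'dir',l[:2],np.degrees(np.arctan2(l[1],l[0])),'ends',l[2:]+t.min()*l[:2],l[2:]+t.max()*l[:2])
ax=box&(z>.105)&(z<.122)&(px.min(-1)>90)
q=rep('axle',ax)
for u0,u1 in((306,316),):
    rep('axle end',ax&(np.arange(640)[None]>=u0)&(np.arange(640)[None]<=u1))
l=cv2.fitLine(q[:,:2].astype(np.float32),cv2.DIST_HUBER,0,.01,.01).ravel();print(l,np.degrees(np.arctan2(l[1],l[0])))
im=cv2.cvtColor(p['pixels'],cv2.COLOR_RGB2BGR)[170:270,200:330]
cv2.imwrite('pics/crop.png',cv2.resize(im,None,fx=5,fy=5,interpolation=cv2.INTER_CUBIC))
E
```

```text
cam pos [0.35534997 0.06439137 1.01359222]
core 615 [0.4709 0.1503 0.1266] [0.454 0.12  0.1  ] [0.52  0.228 0.149]
ball 136 [0.5158 0.2226 0.2009] [0.494 0.216 0.17 ] [0.534 0.232 0.216]
lever 167 [0.5115 0.2225 0.1946] [0.476 0.216 0.149] [0.534 0.232 0.216]
cheektop 450 [0.4586 0.2089 0.156 ] [0.414 0.08  0.149] [0.502 0.231 0.16 ]
[0.4574333  0.21360882] 242 dir [0.9985551  0.05373699] 3.0803864 ends [0.41409138 0.21127644] [0.50017809 0.21590917]
[0.45819747 0.08503733] 208 dir [0.99981153 0.01941411] 1.1124161 ends [0.41572533 0.08421262] [0.50176573 0.08588333]
axle 432 [0.4716 0.1601 0.1166] [0.413 0.063 0.106] [0.536 0.232 0.122]
axle end 51 [0.4734 0.073  0.1142] [0.415 0.063 0.109] [0.478 0.083 0.119]
[ 0.00216372 -0.9999977   0.47169125  0.14241524] -89.87602
```

View pics/crop.png

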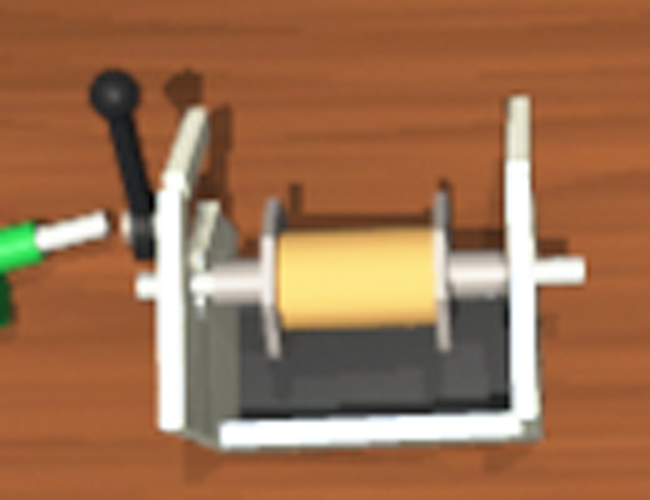

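The crop shows the cardboard core (350,275 in the crop) seated in the white dispenser. The lever ball is at (113,92) and the seated axle ends are at (145,285) and (580,268). The front is up, roughly world +x. Next I'll check the clearance to the purple look-alike and the tool axes.

```bash
cat >> h.py <<'E'
from scipy.spatial.transform import Rotation as Ro
O=np.array([.4725,.1493,0]);YAW=np.radians(1.5)
def rot(s): return Ro.from_quat(np.roll(s['tcp_rot'],-1))
def world(d): # dispenser mm -> world m
    return O+Ro.from_euler('z',YAW).apply(np.array(d)/1000.)
def goal(pts,yaw=None):
    "print rows (turn deg, shift) from the present pose; tool y along +-dispenser x, z down"
    s=arm.get_state();R=rot(s);y=YAW if yaw is None else yaw
    T=min((Ro.from_matrix(Ro.from_euler('z',y+a).as_matrix()@np.array([[0,1,0],[1,0,0],[0,0,-1.]])) for a in(0,np.pi)),key=lambda T:(R.inv()*T).magnitude())
    print('t',s['clock'],'tcp',np.round(s['tcp_pos'],4),'turn',np.round(np.degrees((R.inv()*T).as_rotvec()),2),'q7',s['qpos'][6])
    for d in pts: print(d,np.round(world(d),3),'shift',np.round(R.inv().apply(world(d)-s['tcp_pos']),4))
E
python3 - <<'E'
from h import *
p=dict(np.load('top0.npz'));w=cloud(p);px=p['pixels'].astype(int)
pu=(px[...,0]>px[...,1]+50)&(px[...,2]>px[...,1]+60)&(w[...,2]>.02)
q=w[pu];print('purple',q.min(0),q.max(0))
for a,b in((.02,.07),(.07,.17),(.17,.25)):
    r=q[(q[:,2]>a)&(q[:,2]<b)];print(a,b,r.min(0),r.max(0))
g=(px[...,1]>px[...,0]+40)&(px[...,1]>px[...,2]+40)&(w[...,2]>.01);q=w[g];print('green',np.round(q.min(0),3),np.round(q.max(0),3))
goal([(98,74,250),(98,74,197),(0,0,230)])
print(rot(arm.get_state()).as_matrix())
E
```

```text
purple [0.67191205 0.08407499 0.02163352] [0.82337294 0.25425292 0.21621347]
0.02 0.07 [0.67328867 0.09091544 0.02163352] [0.74070506 0.22152246 0.06631888]
0.07 0.17 [0.67191205 0.08407499 0.07018036] [0.82337294 0.2425775  0.16991532]
0.17 0.25 [0.74988445 0.23595204 0.17027932] [0.7899848  0.25425292 0.21621347]
green [0.231 0.192 0.014] [0.523 0.401 0.066]
t 0.5 tcp [0.259  0.5961 0.2145] turn [-0.    0.   65.02] q7 -0.05630307813072973
(98, 74, 250) [0.569 0.226 0.25 ] shift [-0.4315 -0.2163 -0.0354]
(98, 74, 197) [0.569 0.226 0.197] shift [-0.4315 -0.2163  0.0176]
(0, 0, 230) [0.472 0.149 0.23 ] shift [-0.3739 -0.3248 -0.0154]
[[-9.17169730e-01  3.98496784e-01 -2.80907427e-06]
 [ 3.98496783e-01  9.17169727e-01 -8.22692859e-05]
 [-3.02076479e-05 -7.65743057e-05 -9.99999997e-01]]
```

Request:
{"method": "play_rows", "body": {
  "steps": [
    [0,0,8,-0.03,-0.01,-0.035,-1],
    [0,0,16,-0.07,-0.03,-0.035,-1],
    [0,0,24,-0.11,-0.05,-0.035,-1],
    [0,0,32,-0.155,-0.075,-0.035,-1],
    [0,0,40,-0.2,-0.1,-0.035,-1],
    [0,0,48,-0.245,-0.12,-0.035,-1],
    [0,0,56,-0.29,-0.145,-0.035,-1],
    [0,0,64,-0.335,-0.165,-0.035,-1],
    [0,0,65,-0.38,-0.19,-0.035,-1],
    [0,0,65,-0.4315,-0.2163,-0.035,-1]
  ]
}}

```text
clock: 1.5
tcp_pos: [0.5618, 0.2337, 0.25]
tcp_rot: [0.0, 0.698, 0.716, 0.0]
wrist_force: [-0.6, 0.5, -0.2]
gripper_width: 0.152
gripper_force: 0.0
```

```bash
python3 - <<'E'
from h import *
p=vision.read_camera('wrist');save(p,'w1.png');np.savez('w1.npz',**{k:p[k] for k in('pixels','range_z','intrinsics','R','t')})
for q in('empty_reel','empty_dispenser_lever'): print(q,[(round(d['p'],2),np.round(d['bbox']).tolist()) for d in finder.spot_in(q,p)])
goal([(98,74,250),(98,74,197)])
E
```

```text
empty_reel [(0.82, [21.0, 151.0, 160.0, 214.0]), (0.67, [194.0, 190.0, 259.0, 264.0]), (0.66, [221.0, 0.0, 290.0, 154.0])]
empty_dispenser_lever [(0.89, [217.0, 200.0, 278.0, 247.0]), (0.84, [503.0, 192.0, 640.0, 226.0])]
t 1.65 tcp [0.5631 0.231  0.2498] turn [ 0.07  0.08 -0.41] q7 -0.297809269557299
(98, 74, 250) [0.569 0.226 0.25 ] shift [-0.0053  0.0054 -0.0002]
(98, 74, 197) [0.569 0.226 0.197] shift [-0.0052  0.0053  0.0528]
```

View pics/w1.png

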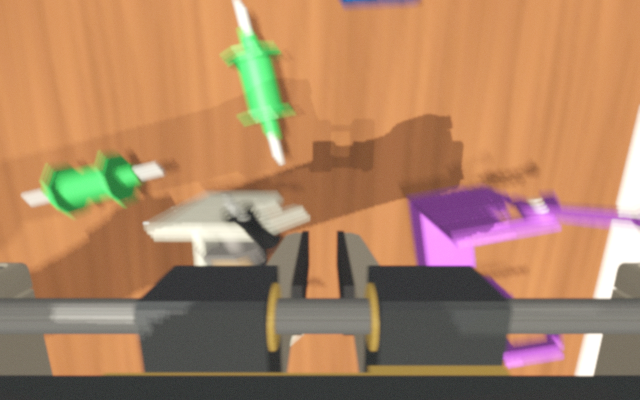

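The wrist view shows the fingertips at about (320,240). The lever is just behind them at (255,230), and the purple dispenser is clear to the right at (470,210). I'll descend in front of the ball.

Request:
{"method": "play_rows", "body": {
  "steps": [
    [0,0,-0.4,-0.007,0.01,0,-1],
    [0,0,-0.4,-0.007,0.01,0.02,-1],
    [0,0,-0.4,-0.007,0.01,0.053,-1],
    [0,0,-0.4,-0.007,0.01,0.053,-1],
    [0,0,-0.4,-0.007,0.01,0.053,-1]
  ]
}}

```text
clock: 2.15
tcp_pos: [0.5706, 0.2296, 0.1967]
tcp_rot: [-0.0, 0.694, 0.72, -0.0]
wrist_force: [0.9, -0.4, 0.1]
gripper_width: 0.005
gripper_force: 0.0
```

```bash
python3 - <<'E'
from h import *
s=arm.get_state();print(s['wrist_force'],s['gripper_width'])
goal([(83,74,197),(43,74,197),(25,74,197),(4,74,194),(-4,74,187),(-11,74,180)])
E
```

```text
[ 0.86433106 -0.42981536  0.07239835] 0.004740280472152883
t 2.15 tcp [0.5706 0.2296 0.1967] turn [-0.05  0.01  0.54] q7 -0.2513482034558216
(83, 74, 197) [0.554 0.225 0.197] shift [-0.0036 -0.0172 -0.0003]
(43, 74, 197) [0.514 0.224 0.197] shift [-0.0032 -0.0572 -0.0003]
(25, 74, 197) [0.496 0.224 0.197] shift [-0.003  -0.0752 -0.0003]
(4, 74, 194) [0.475 0.223 0.194] shift [-0.0028 -0.0962  0.0027]
(-4, 74, 187) [0.467 0.223 0.187] shift [-0.0028 -0.1042  0.0097]
(-11, 74, 180) [0.46  0.223 0.18 ] shift [-0.0027 -0.1112  0.0168]
```

Request:
{"method": "play_rows", "body": {
  "steps": [
    [0,0,0,-0.005,-0.015,0,-1],
    [0,0,0,-0.005,-0.03,0,-1],
    [0,0,0,-0.005,-0.045,0,-1],
    [0,0,0,-0.005,-0.06,0,-1],
    [0,0,0,-0.005,-0.075,0,-1],
    [0,0,0,-0.005,-0.09,0.001,-1],
    [0,0,0,-0.005,-0.097,0.004,-1],
    [0,0,0,-0.005,-0.105,0.01,-1],
    [0,0,0,-0.005,-0.112,0.017,-1],
    [0,0,0,-0.005,-0.112,0.017,-1]
  ]
}}

```text
clock: 3.15
tcp_pos: [0.458, 0.2198, 0.1787]
tcp_rot: [-0.0, 0.695, 0.719, -0.001]
wrist_force: [0.3, 0.3, 1.0]
gripper_width: 0.004
gripper_force: 0.0
```

```bash
python3 - <<'E'
from h import *
p=vision.read_camera('side');save(p,'side1.png')
s=p; im=cv2.imread('pics/side1.png')[60:240,230:400];cv2.imwrite('pics/side1c.png',cv2.resize(im,None,fx=3,fy=3,interpolation=cv2.INTER_CUBIC))
print(arm.get_state()['wrist_force']);goal([])
E
```

```text
[ 0.52953859 -0.17568645  0.64667271]
t 3.2 tcp [0.4585 0.2196 0.1789] turn [-0.09  0.05  0.44] q7 -0.36290473329129264
```

View pics/side1c.png

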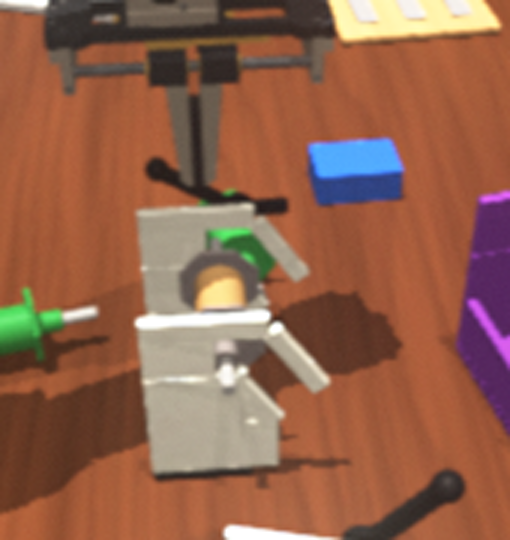

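The lever at (150,165)–(285,205) in the crop now lies over to the back, and the reel is still seated at (220,285). I'll lift and go above the core.

Request:
{"method": "play_rows", "body": {
  "steps": [
    [0,0,0,0,0.005,-0.04,-1],
    [0,0,0.4,0,0.005,-0.06,-1],
    [0,0,0.4,-0.035,0.014,-0.06,0.5],
    [0,0,0.4,-0.07,0.014,-0.06,0.5],
    [0,0,0.4,-0.07,0.014,-0.06,0.5],
    [0,0,0.4,-0.07,0.014,-0.06,0.5],
    [0,0,0.4,-0.07,0.014,-0.06,0.5],
    [0,0,0.4,-0.07,0.014,-0.06,0.5]
  ]
}}

```text
clock: 4.0
tcp_pos: [0.4754, 0.1514, 0.2393]
tcp_rot: [-0.0, 0.697, 0.717, -0.0]
wrist_force: [0.3, -0.6, -0.5]
gripper_width: 0.507
gripper_force: 0.0
```

```bash
python3 - <<'E'
from h import *
p=vision.read_camera('wrist');save(p,'w2.png')
w=cloud(p);hsv=cv2.cvtColor(p['pixels'],cv2.COLOR_RGB2HSV)
z=w[...,2];xy=(abs(w[...,0]-.472)<.03)&(abs(w[...,1]-.149)<.035)
m=xy&(z>.112)&(z<.133)&(hsv[...,1]>80)
q=w[m];print(len(q),np.nanmedian(q,0),np.percentile(q,[2,98],0)) if len(q) else print('none')
p=vision.read_camera('top');w=cloud(p);px=p['pixels'].astype(int)
m=(px.sum(-1)<150)&(w[...,2]>.14)&(abs(w[...,1]-.223)<.015)&(w[...,0]<.52);q=w[m]
if len(q): print('lever',q.min(0),q.max(0))
s=arm.get_state();print(s['gripper_width']);goal([(0,0,91)])
E
```

```text
2554 [0.4705428  0.14882236 0.12667813] [[0.4526422  0.11993566 0.11552617]
 [0.48808659 0.17601483 0.12982202]]
0.5877350320533558
t 4.1 tcp [0.4754 0.1511 0.2394] turn [-0.02  0.01  0.11] q7 -0.26075955030133696
(0, 0, 91) [0.472 0.149 0.091] shift [-0.0017 -0.0029  0.1484]
```

View pics/w2.png

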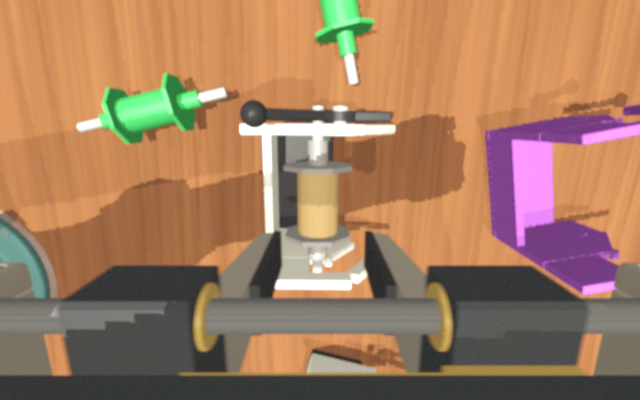

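The wrist view shows the core at (318,200) between the fingers. The lever is open, with its ball at (254,113), over the back. The core centre is at about (0.470, 0.148). I'll descend and grip.

Request:
{"method": "play_rows", "body": {
  "steps": [
    [0,0,0,-0.003,-0.005,0.03,0.5],
    [0,0,0,-0.003,-0.005,0.07,0.5],
    [0,0,0,-0.003,-0.005,0.11,0.5],
    [0,0,0,-0.003,-0.005,0.14,0.5],
    [0,0,0,-0.003,-0.005,0.148,0.5],
    [0,0,0,-0.003,-0.005,0.148,0.5],
    [0,0,0,-0.003,-0.005,0.148,-1],
    [0,0,0,-0.003,-0.005,0.148,-1],
    [0,0,0,-0.003,-0.005,0.148,-1],
    [0,0,0,-0.003,-0.005,0.148,-1]
  ]
}}

```text
clock: 5.1
tcp_pos: [0.4712, 0.1475, 0.0925]
tcp_rot: [0.0, 0.698, 0.716, 0.001]
wrist_force: [0.6, 0.4, 0.5]
gripper_width: 0.424
gripper_force: 0.1
```

```bash
python3 - <<'E'
from h import *
s=arm.get_state();print(s['gripper_width'],s['gripper_force'],s['wrist_force']);goal([])
E
```

```text
0.4237865297514398 0.13980870600789785 [0.55941815 0.37045135 0.51912269]
t 5.1 tcp [0.4712 0.1475 0.0925] turn [ 0.09 -0.05  0.02] q7 -0.14362304776593882
```

Request:
{"method": "play_rows", "body": {
  "steps": [
    [0,0,0,0,0,0,-1],
    [0,0,0,0,0,0,-1],
    [0,0,0,0,0,0,-1],
    [0,0,0,0,0,-0.005,-1],
    [0,0,0,0,0.003,-0.01,-1],
    [0,0,0,0,0.003,-0.01,-1],
    [0,0,0,0,0.012,-0.008,-1],
    [0,0,0,0,0.022,-0.005,-1],
    [0,0,0,0,0.022,-0.005,-1]
  ]
}}

```text
clock: 6.0
tcp_pos: [0.4942, 0.1475, 0.0961]
tcp_rot: [0.0, 0.698, 0.716, 0.0]
wrist_force: [-0.3, -1.0, -3.4]
gripper_width: 0.406
gripper_force: 30.0
```

```bash
python3 - <<'E'
from h import *
s=arm.get_state();print(s['gripper_width'],s['gripper_force'],s['wrist_force']);goal([])
E
```

```text
0.405970115969341 29.99690294265747 [-0.26920238 -0.97748179 -3.43384649]
t 6.0 tcp [0.4942 0.1475 0.0961] turn [ 0.04  0.04 -0.02] q7 -0.12760399398387917
```

Request:
{"method": "play_rows", "body": {
  "steps": [
    [0,0,0,0,0.007,0.0095,-1],
    [0,0,0,0,0.0135,0.019,-1],
    [0,0,0,0,0.02,0.0285,-1],
    [0,0,0,0,0.0265,0.038,-1],
    [0,0,0,0,0.032,0.047,-1],
    [0,0,0,0,0.0385,0.057,-1],
    [0,0,0,0,0.047,0.067,-1],
    [0,0,0,0,0.055,0.073,-1],
    [0,0,0,0,0.06,0.078,-1],
    [0,0,0,0,0.06,0.078,-1]
  ]
}}

```text
clock: 7.0
tcp_pos: [0.5532, 0.1491, 0.0179]
tcp_rot: [0.0, 0.698, 0.716, -0.0]
wrist_force: [-0.5, -0.2, -1.2]
gripper_width: 0.406
gripper_force: 30.0
```

```bash
python3 - <<'E'
from h import *
s=arm.get_state();print(s['gripper_width'],s['gripper_force'],s['wrist_force']);goal([])
p=vision.read_camera('side');save(p,'side2.png')
im=cv2.imread('pics/side2.png')[60:240,230:430];cv2.imwrite('pics/side2c.png',cv2.resize(im,None,fx=3,fy=3,interpolation=cv2.INTER_CUBIC))
E
```

```text
0.40579734941944695 29.996943175792694 [-0.46875291 -0.20082627 -1.22746241]
t 7.0 tcp [0.5532 0.1491 0.0179] turn [-0.01  0.02 -0.01] q7 -0.039084428805743414
```

View pics/side2c.png

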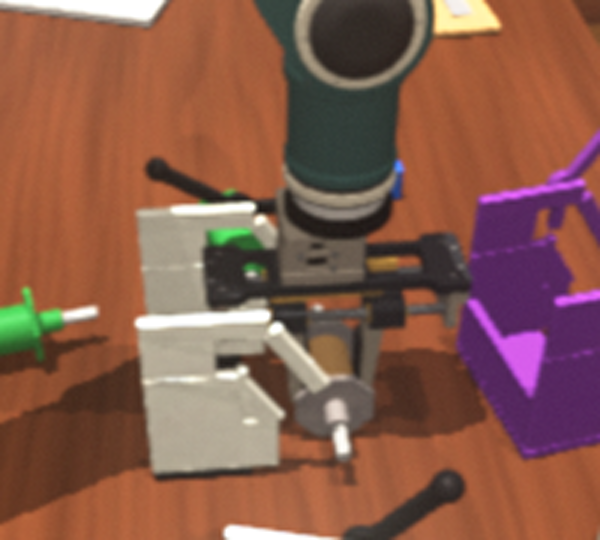

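The reel at (335,400) in the crop is out in front of the slots, level and held, with its centre about 36 mm up. The lever is still open. I'll lower it to contact in small steps.

Request:
{"method": "play_rows", "body": {
  "steps": [
    [0,0,0,0,0,0.002,-1],
    [0,0,0,0,0,0.004,-1],
    [0,0,0,0,0,0.004,-1]
  ]
}}

```text
clock: 7.35
tcp_pos: [0.5523, 0.1495, 0.0146]
tcp_rot: [-0.0, 0.698, 0.716, -0.0]
wrist_force: [-0.7, -0.6, -1.3]
gripper_width: 0.405
gripper_force: 30.0
```

Request:
{"method": "play_rows", "body": {
  "steps": [
    [0,0,0,0,0,0.001,-1],
    [0,0,0,0,0,0.002,-1],
    [0,0,0,0,0,0.002,-1]
  ]
}}

```text
clock: 7.65
tcp_pos: [0.5527, 0.1494, 0.0126]
tcp_rot: [0.0, 0.698, 0.716, 0.0]
wrist_force: [-0.1, 0.3, -0.5]
gripper_width: 0.404
gripper_force: 30.0
```

Request:
{"method": "play_rows", "body": {
  "steps": [
    [0,0,0,0,0,0.001,-1],
    [0,0,0,0,0,0.001,-1]
  ]
}}

```text
clock: 7.85
tcp_pos: [0.5527, 0.1494, 0.0125]
tcp_rot: [-0.0, 0.698, 0.716, 0.0]
wrist_force: [-2.7, -0.8, 6.1]
gripper_width: 0.404
gripper_force: 30.0
```

The reel is on the desk. I'll open the gripper and let it settle before lifting.

Request:
{"method": "play_rows", "body": {
  "steps": [
    [0,0,0,0,0,0,-0.1],
    [0,0,0,0,0,0,0],
    [0,0,0,0,0,0,0.1],
    [0,0,0,0,0,0,0.2],
    [0,0,0,0,0,0,0.3],
    [0,0,0,0,0,0,0.4],
    [0,0,0,0,0,0,0.5],
    [0,0,0,0,0,0,0.5]
  ]
}}

```text
clock: 8.65
tcp_pos: [0.5527, 0.1493, 0.0116]
tcp_rot: [0.0, 0.698, 0.716, 0.0]
wrist_force: [-0.0, 0.2, -0.3]
gripper_width: 0.748
gripper_force: 0.0
```

```bash
python3 - <<'E'
from h import *
s=arm.get_state();print(s['gripper_width'],s['gripper_force'],s['wrist_force']);goal([])
p=vision.read_camera('side');save(p,'side3.png')
im=cv2.imread('pics/side3.png')[60:240,230:430];cv2.imwrite('pics/side3c.png',cv2.resize(im,None,fx=3,fy=3,interpolation=cv2.INTER_CUBIC))
E
```

```text
0.7482845401336462 0.0 [-0.03655873  0.23944197 -0.27479552]
t 8.65 tcp [0.5527 0.1493 0.0116] turn [0.   0.   0.01] q7 -0.03516190188420533
```

View pics/side3c.png

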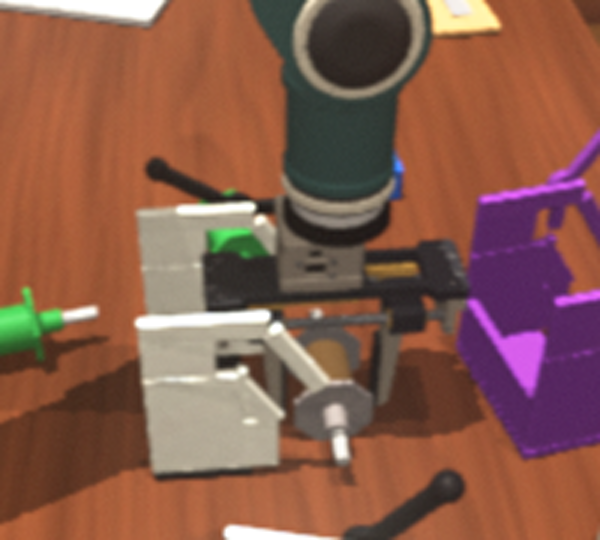

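The reel at (335,405) stands level and released, with the fingers clear of it. I'll lift straight up.

Request:
{"method": "play_rows", "body": {
  "steps": [
    [0,0,0,0,0,-0.015,0.5],
    [0,0,0,0,0,-0.04,0.5],
    [0,0,0,0,0,-0.07,0.5],
    [0,0,0,0,0,-0.11,0.5],
    [0,0,0,0,0,-0.15,0.5],
    [0,0,0,0,0,-0.2,0.5],
    [0,0,0,0,0,-0.24,0.5],
    [0,0,0,0,0,-0.24,0.5],
    [0,0,0,0,0,-0.24,0.5],
    [0,0,0,0,0,-0.24,0.5]
  ]
}}

```text
clock: 9.7
tcp_pos: [0.5517, 0.1491, 0.2508]
tcp_rot: [-0.0, 0.698, 0.716, -0.001]
wrist_force: [-0.4, 0.3, -0.7]
gripper_width: 0.754
gripper_force: 0.0
```

```bash
python3 - <<'E'
from h import *
def med(n):
    p=vision.read_camera('wrist');w=cloud(p);hsv=cv2.cvtColor(p['pixels'],cv2.COLOR_RGB2HSV)
    m=(abs(w[...,0]-.553)<.06)&(abs(w[...,1]-.149)<.028)&(w[...,2]>.035)&(w[...,2]<.06)&(hsv[...,1]>60)
    q=w[m];print(len(q),np.round(np.median(q,0),4),np.round(np.percentile(q,[2,98],0),3).tolist())
    return p
p=med(0);med(1)
save(p,'w3.png')
E
```

```text
1474 [0.5524 0.1493 0.0467] [[0.535, 0.122, 0.037], [0.57, 0.176, 0.05]]
1480 [0.5524 0.1489 0.0467] [[0.535, 0.122, 0.036], [0.57, 0.176, 0.05]]
```

View pics/w3.png

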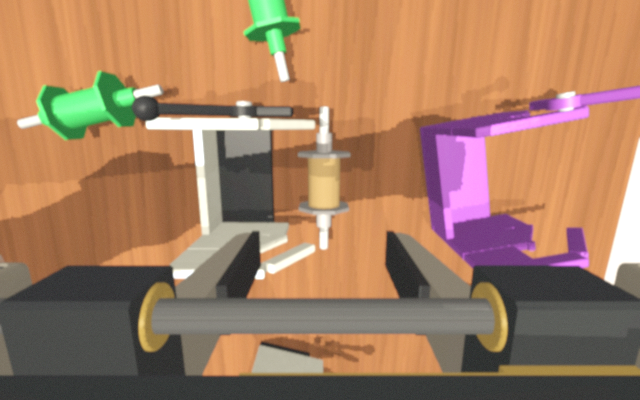

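The reel at (324,180) stands still and level, about 80 mm in front of the dispenser origin. Its top is at z 0.05, so the centre is at about 31 mm. The lever is open, with its ball at (145,108). I'll hand in.

```bash
python3 -c "
from plant import ticket
print(ticket.close_job())"
```

```text
the job is handed in; nothing more can be done
None
```

I handed the job in at about 10 s: the lever is open, the empty reel stands still and level on the desk about 80 mm in front of its dispenser, and I kept the arm clear of the full roll; no verdict came back.

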